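# Lock the board test jig and hold its probe press down

## Task

On the board test jig, slide the barrel bolt fully home into its keeper so that the hold-down frame is locked, and only then press the round cap of the probe press 12 mm down (give or take 3 mm, and never to the bottom of its 20 mm stroke). Keep it pressed there: the program finishes while still holding the cap down, with the bolt still home. Leave the square-capped stamp and everything else on the bench alone.

Things in the scene. Friction and masses are not known exactly. Their poses are not given: they have to be found in the camera images.
- jig: Board test jig, a flat aluminium deck 240 mm (its x) by 250 mm (its y), deck top 30 mm above this origin, which lies on the mat under the jig. A grey hold-down frame lies over a green circuit board on the deck. Its -x edge is the front, nearest the robot. The jig is screwed down, turned up to 0.45 rad either way.
- bolt (a joint): Steel barrel bolt along the jig's front edge (85 mm in front of the jig origin), 12 mm round bar at 47 mm above the jig origin, slides along the jig's y. Value in m: 0 fully drawn, grows as it slides to the jig's +y, 0.045 fully home against its stop, with its end through the keeper. It stays where it is left; sliding it takes about 2 to 3 N. Starts between 0 and 0.012.
- bolt_knob (a point): Top centre of the bolt's upright round steel knob, 17 mm across for its upper 18 mm and 12 mm across below, standing 46 mm tall above the bar; it moves with the bolt. The bolt's guides and keeper are 12 to 14 mm wide steel bridges over the bar whose tops are 40 mm below this point; nothing else within 70 mm of the knob's path is higher than they are.
- probe_press (a joint): The probe press: a vertical spring plunger in a grey C-shaped frame over the board, with the ROUND black cap. Value in m: 0 at rest (up), grows as it is pressed straight down, 0.020 at the bottom of its stroke. The spring pushes back with about 4 N at the start, 9 N at 0.012 and 13 N at the bottom; it springs up when let go.
- probe_press_top (a point): Centre of the flat top of the round black mushroom cap, 42 mm across (flat part 36 mm), 16 mm thick. At rest its top is 178 mm above the jig origin; it goes straight down with the plunger. The press stands over the back half of the board, left or right of the jig's middle.
- stamp (a joint): Marking stamp, the neighbour of the probe press in an equal frame, 110 mm beside it (either side), with a SQUARE black cap. Not to be used. Value in m: 0 up, grows as pressed, 0.020 at the bottom.
- stamp_top (a point): Centre of the flat top of the stamp's square cap, 34 by 34 mm, at the same height as the round cap.
- pin_pot: Small open aluminium pot, 32 mm across, 32 mm tall, loose on the front left (+y) corner of the jig's deck. Bystander; origin under its centre.
- screwdriver: Screwdriver, 170 mm, grey handle, loose on the mat to the right (-y) of the jig. Bystander.
- flux_jar: Amber glass jar, white lid, 44 mm across, 50 mm tall, loose on the mat to the left (+y) of the jig. Bystander.
- solder_spool: Grey spool, 56 mm across, 39 mm tall, far left on the mat. Bystander.
- meter: Handheld grey multimeter lying flat, 150 by 78 by 34 mm, far right on the mat. Bystander.
- parts_tray: Blue divided tray 120 by 90 by 25 mm, far left on the mat. Bystander.
- spare_board: Small bare green circuit board, 80 by 55 mm, far right on the mat. Bystander.

How it is judged:
By the outcome, as a careful person would: the job done as asked, in the order asked, and still so for the second after the job is handed in, while the arm keeps its last pose, push and grip.
It also fails if it takes over 38 s, if anything falls off the work surface, if the arm or the gripper's body presses on something with over 40 N, if the wrist force passes 120 N, or if a joint passes its speed limit or range.

## Robot

A 6-joint arm with a two-finger parallel gripper is mounted at the origin on the work surface. World frame = base frame: x ahead of the robot, y to its left, z up, the work surface at z = 0. Lengths are in m, angles in degrees, forces in N, time in s.
With the tool pointing down it reaches from about 0.4 to 0.825 m from the base axis. Payload 7 kg.
Tool frame: the origin (TCP) lies midway between the tips of the shut fingers; the grasp point (between the pads) lies 19 mm behind it; x points along the fingers, z is the direction in which the jaws open and shut, and the axes are right-handed (so a half turn about x gives the same grasp; the last joint's range is limited). The gripper opens to 88 mm and grips with 3 to 60 N. Pads are 19 mm wide; open, the fingers measure 130 mm over their backs; the gripper's body (78 mm by 193 mm) begins 47 mm behind the grasp point.
Start: joints at [-53.222, 20.546, 0.682, 0, -70.136, -16.507], TCP at [0.234, -0.633, 0.202] pointing down, gripper open.
Joint ranges: [-176.03, 176.03], [-82.01, 121.73], [-58.28, 71.71], [-173.87, 95.51], [-174.79, -0.11], [-173.66, 173.66]. Speed limits (degrees/s): [136.94, 136.94, 172.46, 180, 180, 180].

## Interface

Orientations are given as [roll, pitch, yaw] about the fixed x, y, z axes, in that order (R = Rz(yaw) Ry(pitch) Rx(roll)).
In Python, from plant import get_state, capture, close_job gives the robot as it stands.
- The arm moves only by the tool play_rows, never from a script. Its argument "series" is one flat list of numbers, 4 for each row, row after row: the shift along the tool's x, y, z in m, then the turn about the tool's x in rad. In form: [tx, ty, tz, spin, tx, ty, tz, spin, ...]. A call has exactly 5 rows; each row shifts and turns the commanded pose from where the row before left it, along the tool's axes as they then stand; what a row does not reach is not made up. A row lasts 1/12 s, in which the tool goes at most 41.7 mm and 7.16 degrees, less where a joint would pass 70% of its speed; a pose out of reach is approached as far as the arm can. A call is refused whole if a number of a shift passes 0.0417 or a number of a turn 0.125, either way. A call with a gripper value outside its range is refused whole. "jaw" is the opening in per cent of the stroke, from 0 (shut) to 100 (fully open), set as the call begins (left out, the last holds). The fingers move at their own pace and stop on an object; "squeeze" is the grip in N (left out, the last holds). Time passes only in rows, so rows that do not move let the fingers close, or fill a call up. It gives the time, the measured TCP pose, the force and the opening at its end, in the units of the state.
- get_state(): the state, without advancing time (a new reading comes with each control period).
- capture(name): name is "scene" or "top" or "wrist"; returns a dict with "img" (384x512x3 uint8, blue, green, red), "K" (3x3 intrinsics, pixels), "k1" (the pictures are not rectified: a ray, as slopes to the right and down, at radius r is drawn at 1 + k1 r^2 times it, then the intrinsics apply), "world_from_camera" (4x4, takes a point from camera to world coordinates). Camera axes: x right, y down, z forward; pixel columns grow to the right and rows downward; lengths in m; the calibration is good to about 2 mm. A picture is of the moment at which its call begins. There is no depth.
- close_job(): hands the job in, once; it reports no verdict.
The state is a dict: "time_s": time; "joints": joint angles; "qd": joint speeds; "joint_torque": joint torques, N m; "tcp_pos": TCP position; "eef_rot": TCP orientation; "contact_force": force on the tool from outside, world axes, zero at the start; "moment": the same for the moment, N m; "gripper_width": finger opening in m.
Only numpy, scipy, OpenCV 4.12 (cv2) and the standard library are available. Lean on these libraries where they do the work, as an engineer would, in place of code of your own. Each camera call takes 0.05 s, during which the arm holds its last target.

## Working session

There is one attempt and no reset: what is moved stays moved. The work goes in short steps, Python scripts to look and compute and a tool call to move; the robot and the scene stay as the last step left them, time stands still between calls to the robot, and variables do not carry over. Pictures are saved under pics/ and viewed, and the job is handed in when it is done.

Besides the shell and the picture viewer there is one more tool, called by a JSON object that holds its "op" and its "data", one argument or row to a line. play_rows: Moves the arm, as the interface text tells. Its arguments: {"type":"object","properties":{"series":{"type":"array","items":{"type":"number"}},"jaw":{"type":"number"},"squeeze":{"type":"number"}},"required":["series"]}

```bash
ls; mkdir -p pics; python3 - <<'E'
from plant import get_state, capture
import cv2
print(get_state())
for n in ("scene","top","wrist"):
    c=capture(n); cv2.imwrite(f"pics/{n}0.png",c["img"]); print(n,c["K"].tolist(),c["k1"],c["world_from_camera"].round(4).tolist())
E
```

```text
pics
{'time_s': 0.0, 'joints': array([-5.32212958e+01,  2.05919904e+01,  6.31811215e-01, -2.06889394e-02,
       -7.01376669e+01, -1.65076914e+01]), 'qd': array([ 0.01128763, -0.0455917 ,  0.00534403, -0.0489149 , -0.04174824,
       -0.00987535]), 'joint_torque': array([-2.79070860e-03, -5.82718849e+01,  2.93050861e+01,  6.99748546e+00,
        6.72389375e-03, -1.56904480e-04]), 'tcp_pos': array([ 0.23364031, -0.63267396,  0.20079979]), 'eef_rot': array([  5.26719244,  89.90023907, 115.53115928]), 'contact_force': array([-0.2836909 ,  0.19780418,  0.20219664]), 'moment': array([ 0.05880515, -0.01127255,  0.01634507]), 'gripper_width': 0.08762043017726509}
scene [[371.49525932021385, 0.0, 254.6256756431243], [0.0, 371.49525932021385, 194.61749584349016], [0.0, 0.0, 1.0]] 0.02878024469968515 [[0.1244, 0.5441, -0.8297, 1.5538], [0.9922, -0.0724, 0.1012, -0.1211], [-0.005, -0.8359, -0.5489, 0.8394], [0.0, 0.0, 0.0, 1.0]]
top [[409.2951077421555, 0.0, 248.7061162614972], [0.0, 409.2951077421555, 186.7493943952409], [0.0, 0.0, 1.0]] 0.03915468572345937 [[0.0292, -0.9911, 0.13, 0.2916], [-0.9995, -0.0302, -0.0058, 0.0081], [0.0097, -0.1298, -0.9915, 1.686], [0.0, 0.0, 0.0, 1.0]]
wrist [[288.88160207289275, 0.0, 252.7560358037957], [0.0, 288.88160207289275, 195.34468091923537], [0.0, 0.0, 1.0]] -0.013027747436718286 [[-0.3471, 0.9037, 0.2507, 0.1658], [0.9378, 0.3341, 0.0939, -0.6575], [0.0011, 0.2678, -0.9635, 0.3831], [0.0, 0.0, 0.0, 1.0]]
```

View pics/scene0.png

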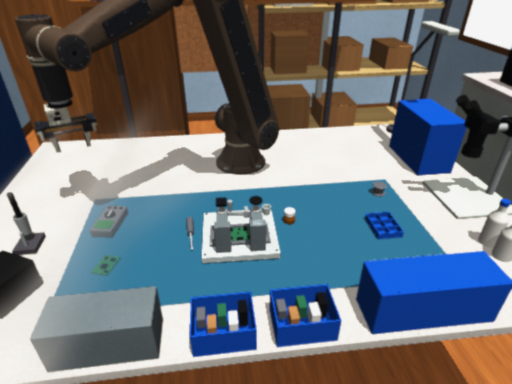

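View pics/top0.png

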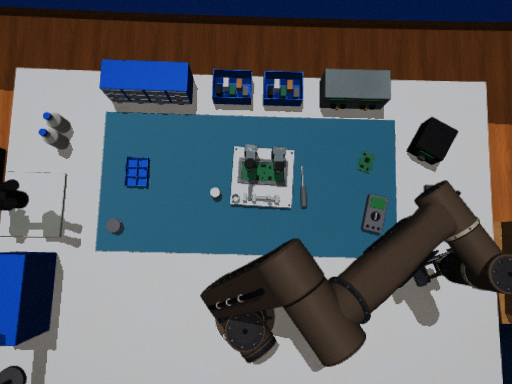

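```bash
python3 - <<'E'
import cv2
t=cv2.imread("pics/top0.png"); cv2.imwrite("pics/topz.png",cv2.resize(t[80:240,140:340],None,fx=4,fy=3.75,interpolation=cv2.INTER_CUBIC)[:600])
s=cv2.imread("pics/scene0.png"); cv2.imwrite("pics/scenez.png",cv2.resize(s[120:270,200:400],None,fx=4,fy=4,interpolation=cv2.INTER_CUBIC)[:600])
E
```

```text
(no output)
```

View pics/scenez.png

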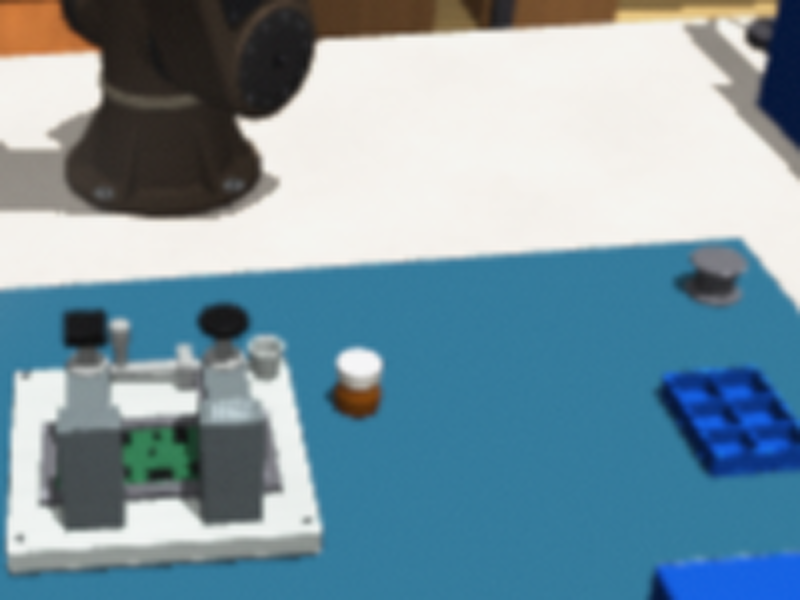

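View pics/topz.png

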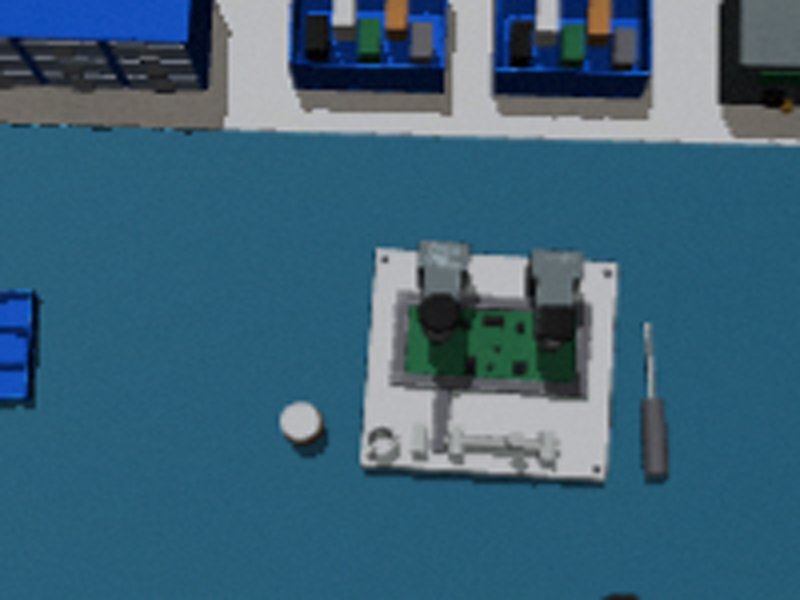

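The top view shows the round cap at zoom (440,315), pixel (250,164). The square cap is at zoom (556,322). The bolt runs along the front at about row 199, with the knob near zoom (518,440–462). Next I measure the deck, caps and knob.

```bash
cat > h.py <<'E'
import numpy as np, cv2
from plant import get_state, capture
def ray(c,uv):
    uv=np.asarray(uv,float).reshape(-1,1,2)
    d=np.array([c["k1"],0,0,0])
    n=cv2.undistortPointsIter(uv,c["K"],d,None,None,(3,50,1e-12)).reshape(-1,2)
    T=c["world_from_camera"]; r=np.c_[n,np.ones(len(n))]@T[:3,:3].T
    return T[:3,3],r
def onplane(c,uv,z):
    o,r=ray(c,uv); s=(z-o[2])/r[:,2]; return o+r*s[:,None]
def proj(c,P):
    T=np.linalg.inv(c["world_from_camera"]); R=T[:3,:3]
    return cv2.projectPoints(np.asarray(P,float).reshape(-1,1,3),cv2.Rodrigues(R)[0],T[:3,3],c["K"],np.array([c["k1"],0,0,0.]))[0].reshape(-1,2)
def tri(cs,uvs):
    A=np.zeros((3,3));b=np.zeros(3)
    for c,uv in zip(cs,uvs):
        o,r=ray(c,[uv]); r=r[0]/np.linalg.norm(r[0]); M=np.eye(3)-np.outer(r,r); A+=M;b+=M@o
    return np.linalg.solve(A,b)
E
python3 - <<'E'
from h import *
c=capture("top"); im=c["img"]; s=capture("scene")
hsv=cv2.cvtColor(im,cv2.COLOR_BGR2HSV)
roi=np.zeros(im.shape[:2],np.uint8); roi[140:215,225:298]=1
m=((hsv[...,1]<110)*roi*255).astype(np.uint8)
m=cv2.morphologyEx(m,cv2.MORPH_CLOSE,np.ones((5,5)))
cs,_=cv2.findContours(m,cv2.RETR_EXTERNAL,cv2.CHAIN_APPROX_NONE); k=max(cs,key=cv2.contourArea)
print(cv2.contourArea(k),cv2.boundingRect(k))
print("approx",cv2.approxPolyDP(k,4,True).reshape(-1,2).tolist())
P=onplane(c,k.reshape(-1,2),0.03)[:,:2].astype(np.float32)
print(cv2.minAreaRect(P))
scr=np.array([[385,258],[608,272],[597,468]])/[4,3.75]+[140,80]
print("screws",onplane(c,scr,0.03))
print("cap round/sq top", onplane(c,[[440/4+140,315/3.75+80],[556/4+140,322/3.75+80]],0.178))
print("tri round",tri([c,s],[[250,164],[200+222/4,120+318/4]]),"sq",tri([c,s],[[279,165.9],[200+85/4,120+322/4]]))
print("pot",onplane(c,[[382/4+140,442/3.75+80]],0.06))
print("knob tri",tri([c,s],[[140+516/4,80+440/3.75],[200+120/4,120+325/4]]))
E
```

```text
3580.0 (230, 144, 65, 65)
approx [[234, 146], [230, 204], [290, 208], [294, 150]]
((0.5579373240470886, -0.05602875351905823), (0.252616286277771, 0.2554103136062622), 87.93911743164062)
screws [[ 0.66508759  0.05435133  0.03      ]
 [ 0.65653293 -0.17611122  0.03      ]
 [ 0.43987381 -0.16833119  0.03      ]]
cap round/sq top [[ 0.57530472 -0.00312488  0.178     ]
 [ 0.57156011 -0.11181923  0.178     ]]
tri round [ 0.57630766 -0.00116078  0.17391824] sq [ 0.57174116 -0.1100452   0.17681028]
pot [[0.45845764 0.04989435 0.06      ]]
knob tri [ 0.46098585 -0.07887548  0.09617204]
```

```bash
cat >> h.py <<'E'
from scipy.spatial.transform import Rotation as Ro
def tool(st):
    return Ro.from_euler("xyz",st["eef_rot"],degrees=True).as_matrix(), np.array(st["tcp_pos"])
E
python3 - <<'E'
from h import *
st=get_state(); R,p=tool(st); print(R.round(3)); c=capture("wrist")
T=c["world_from_camera"]; print("cam in tool",R.T@(T[:3,3]-p)); print((R.T@T[:3,:3]).round(3))
E
```

```text
[[-0.    -0.938 -0.346]
 [ 0.001 -0.346  0.938]
 [-1.     0.     0.001]]
cam in tool [-0.18220077  0.07223213  0.00061785]
[[ 0.    -0.268  0.963]
 [ 0.001 -0.963 -0.268]
 [ 1.     0.001 -0.   ]]
```

The jig's yaw is about −0.036 rad and its origin is near (0.555, −0.056). I'll first rise and turn so the tool z axis lies along jig +y.

{"op": "play_rows", "data": {
  "series": [-0.024, 0, 0, 0.078, -0.024, 0, 0, 0.078, -0.024, 0, 0, 0.078, -0.024, 0, 0, 0.078, -0.024, 0, 0, 0.078],
  "jaw": 100
}}

```text
time_s: 0.72
tcp_pos: [0.2337, -0.633, 0.3229]
eef_rot: [14.4, 90.0, 102.1]
contact_force: [0.5, -0.6, -0.1]
gripper_width: 0.0879
```

{"op": "play_rows", "data": {
  "series": [0, -0.0129, 0.0385, 0, 0, -0.0129, 0.0385, 0, 0, -0.0129, 0.0385, 0, 0, -0.0129, 0.0385, 0, 0, -0.0129, 0.0385, 0]
}}

```text
time_s: 1.13
tcp_pos: [0.3053, -0.4414, 0.3217]
eef_rot: [-78.4, 90.0, 9.5]
contact_force: [1.2, 0.7, 0.4]
gripper_width: 0.0873
```

{"op": "play_rows", "data": {
  "series": [0, -0.0129, 0.0385, 0, 0, -0.0129, 0.0385, 0, 0, -0.0129, 0.0385, 0, 0, -0.0129, 0.0385, 0, 0, -0.0129, 0.0385, 0]
}}

```text
time_s: 1.55
tcp_pos: [0.3767, -0.2513, 0.3221]
eef_rot: [-92.5, 89.9, -4.6]
contact_force: [1.2, 0.3, 0.3]
gripper_width: 0.0878
```

{"op": "play_rows", "data": {
  "series": [0, -0.0129, 0.0385, 0, 0, -0.0129, 0.0385, 0, 0, -0.0129, 0.0385, 0, 0, -0.0129, 0.03, 0, 0, 0, 0, 0]
}}

```text
time_s: 1.97
tcp_pos: [0.4352, -0.1054, 0.3217]
eef_rot: [-42.7, 89.9, 45.5]
contact_force: [0.0, -0.0, -0.4]
gripper_width: 0.0876
```

```bash
python3 - <<'E'
from h import *
st=get_state(); print(st["time_s"],st["tcp_pos"],st["eef_rot"]); c=capture("wrist")
cv2.imwrite("pics/w1.png",c["img"]); np.save("w1.npy",c["world_from_camera"])
t=capture("top"); cv2.imwrite("pics/t1.png",t["img"])
E
```

```text
1.9667 [ 0.4351833  -0.10544528  0.3217256 ] [-42.67547726  89.92806772  45.48476043]
```

View pics/w1.png

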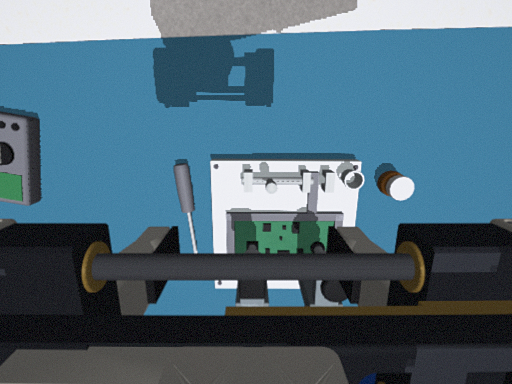

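```bash
python3 - <<'E'
import cv2
t=cv2.imread("pics/w1.png"); cv2.imwrite("pics/w1z.png",cv2.resize(t[145:220,205:365],None,fx=5,fy=5,interpolation=cv2.INTER_CUBIC))
E
```

```text
(no output)
```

View pics/w1z.png

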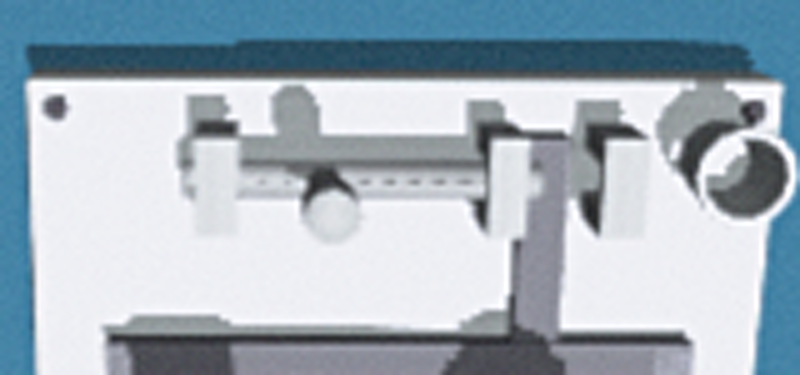

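```bash
python3 - <<'E'
from h import *
c=capture("wrist"); st=get_state(); R,p=tool(st)
z=lambda u,v:[205+u/5-.4,145+v/5-.4]
s=onplane(c,[z(55,107),z(752,109)],0.03); print(s); d=s[1]-s[0]; print("len",np.linalg.norm(d),"yaw",np.arctan2(-d[0],d[1]))
k=onplane(c,[z(332,213),z(332,213)],0.096); print("knob",k[0], onplane(c,[z(332,213)],0.099)[0])
print("tcp",p,"d tool",R.T@(k[0]-p), "zhead",np.degrees(np.arctan2(R[1,2],R[0,2])))
print("bar end",onplane(c,[z(540,180),z(185,185)],0.047)); print("keeper L,R edge, guide", onplane(c,[z(608,210),z(645,210),z(488,210),z(530,210),z(195,205)],0.056))
s=capture("scene"); print("knob scene pix->", onplane(s,[[200+120/4,120+325/4]],0.096))
E
```

```text
[[ 0.44071008 -0.16980105  0.03      ]
 [ 0.44877345  0.06127288  0.03      ]]
len 0.2312145791153633 yaw -0.034881037770906904
knob [ 0.46335339 -0.08237753  0.096     ] [ 0.46260374 -0.08254756  0.099     ]
tcp [ 0.43345082 -0.10928161  0.32177753] d tool [ 0.22577135 -0.02897954  0.02794586] zhead 88.01376998163597
bar end [[ 0.46675518 -0.01207515  0.047     ]
 [ 0.46471568 -0.127071    0.047     ]]
keeper L,R edge, guide [[ 0.47519563  0.00804602  0.056     ]
 [ 0.47557501  0.01988111  0.056     ]
 [ 0.4739647  -0.03030115  0.056     ]
 [ 0.47439564 -0.0168853   0.056     ]
 [ 0.46931246 -0.12373714  0.056     ]]
knob scene pix-> [[ 0.46114637 -0.07603572  0.096     ]]
```

{"op": "play_rows", "data": {
  "series": [0.03, -0.006, 0.006, 0, 0.03, -0.006, 0.006, 0, 0.03, -0.006, 0.006, 0, 0.03, -0.006, 0.006, 0, 0.03, -0.005, 0.004, 0],
  "jaw": 70
}}

```text
time_s: 2.58
tcp_pos: [0.4634, -0.0837, 0.1708]
eef_rot: [-78.7, 89.9, 9.1]
contact_force: [0.5, 0.6, 0.3]
gripper_width: 0.0631
```

{"op": "play_rows", "data": {
  "series": [0, 0, 0, 0, 0, 0, 0, 0, 0, 0, 0, 0, 0, 0, 0, 0, 0, 0, 0, 0]
}}

```text
time_s: 3.0
tcp_pos: [0.4644, -0.0829, 0.1737]
eef_rot: [-79.6, 89.8, 8.3]
contact_force: [0.2, 0.2, -0.5]
gripper_width: 0.0611
```

```bash
python3 - <<'E'
from h import *
st=get_state(); print(st["time_s"],st["tcp_pos"],st["eef_rot"],st["gripper_width"]); c=capture("wrist")
cv2.imwrite("pics/w2.png",c["img"]); np.save("w2.npy",c["world_from_camera"])
R,p=tool(st)
print("proj predicted knob", proj(c,[[.4634,-.0824,.096]]))
E
```

```text
3.0 [ 0.46440059 -0.08292717  0.17367946] [-79.6185778   89.8115824    8.27807063] 0.06112576201241055
proj predicted knob [[252.72646497 194.20629235]]
```

View pics/w2.png

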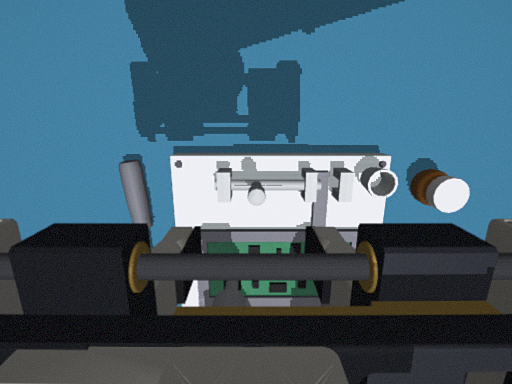

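```bash
python3 - <<'E'
from h import *
t=cv2.imread("pics/w2.png"); cv2.imwrite("pics/w2z.png",cv2.resize(t[145:235,190:350],None,fx=5,fy=5,interpolation=cv2.INTER_CUBIC))
c=capture("wrist"); c2=dict(c); c2["world_from_camera"]=np.load("w1.npy")
print(c["world_from_camera"].round(3).tolist())
print("tri",tri([c2,c],[[271.0,187.2],[257,197]])); print(onplane(c,[[257,197],[252.5,194]],.096))
s=onplane(c,[[178.5,164],[382,164]],.03); print(s); print(get_state()["tcp_pos"])
E
```

```text
[[0.036, 0.962, 0.271, 0.391], [0.999, -0.035, -0.009, -0.08], [0.0, 0.271, -0.963, 0.355], [0.0, 0.0, 0.0, 1.0]]
tri [ 0.46602307 -0.07872335  0.09399047]
[[ 0.46597064 -0.07839263  0.096     ]
 [ 0.46291396 -0.08248901  0.096     ]]
[[ 0.44276469 -0.16594938  0.03      ]
 [ 0.45101012  0.06544792  0.03      ]]
[ 0.464042   -0.08273363  0.17310663]
```

View pics/w2z.png

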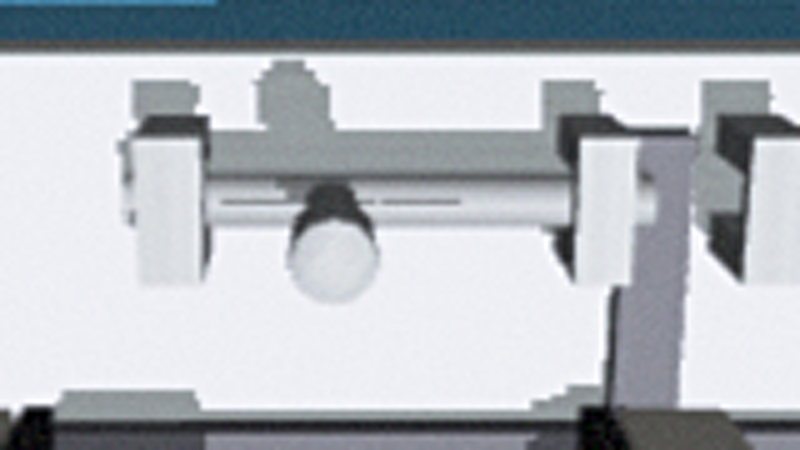

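The knob top is now at (256,197), giving about (0.466, −0.079, 0.095). The TCP is 2 mm and 4 mm off it. I'll descend with that correction.

{"op": "play_rows", "data": {
  "series": [0.02, -0.001, 0.002, 0, 0.02, -0.001, 0.002, 0, 0.02, 0, 0, 0, 0.02, 0, 0, 0, 0.02, 0, 0, 0]
}}

```text
time_s: 3.52
tcp_pos: [0.4662, -0.0786, 0.0717]
eef_rot: [-76.2, 89.9, 11.8]
contact_force: [-0.2, 0.6, -0.7]
gripper_width: 0.0612
```

{"op": "play_rows", "data": {
  "series": [0, 0, 0, 0, 0, 0, 0, 0, 0, 0, 0, 0, 0, 0, 0, 0, 0, 0, 0, 0]
}}

```text
time_s: 3.93
tcp_pos: [0.4666, -0.0786, 0.0731]
eef_rot: [-78.0, 89.9, 9.9]
contact_force: [0.3, 0.1, 0.4]
gripper_width: 0.0612
```

```bash
python3 - <<'E'
from h import *
st=get_state(); print(st["time_s"],st["tcp_pos"],st["contact_force"],st["gripper_width"]); c=capture("wrist")
cv2.imwrite("pics/w3.png",c["img"])
E
```

```text
3.9333 [ 0.46661097 -0.07855577  0.07307564] [0.34461517 0.11169832 0.39135596] 0.06115247504337801
```

View pics/w3.png

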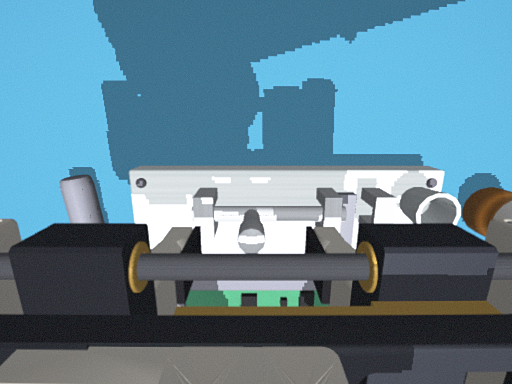

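The knob at (252,232) is centred between the fingers, so I'll close gently on it.

{"op": "play_rows", "data": {
  "series": [0, 0, 0, 0, 0, 0, 0, 0, 0, 0, 0, 0, 0, 0, 0, 0, 0, 0, 0, 0],
  "jaw": 0,
  "squeeze": 10
}}

```text
time_s: 4.4
tcp_pos: [0.4657, -0.0787, 0.0718]
eef_rot: [171.6, 90.0, -100.5]
contact_force: [-0.0, -0.5, 0.0]
gripper_width: 0.0332
```

{"op": "play_rows", "data": {
  "series": [0, 0, 0, 0, 0, 0, 0, 0, 0, 0, 0, 0, 0, 0, 0, 0, 0, 0, 0, 0]
}}

```text
time_s: 4.82
tcp_pos: [0.4656, -0.0788, 0.0717]
eef_rot: [132.5, 90.0, -139.5]
contact_force: [0.2, -1.3, -0.1]
gripper_width: 0.0151
```

{"op": "play_rows", "data": {
  "series": [0, 0, 0.002, 0, 0, 0, 0.002, 0, 0, 0, 0.002, 0, 0, 0, 0.002, 0, 0, 0, 0.002, 0]
}}

```text
time_s: 5.23
tcp_pos: [0.466, -0.0685, 0.0718]
eef_rot: [158.5, 90.0, -113.5]
contact_force: [-0.0, -1.4, -0.7]
gripper_width: 0.0156
```

```bash
python3 - <<'E'
from h import *
st=get_state(); print(st["time_s"],st["tcp_pos"],st["contact_force"],st["gripper_width"]); c=capture("wrist")
R,p=tool(st);print(np.degrees(np.arctan2(R[1,2],R[0,2])))
cv2.imwrite("pics/w4.png",c["img"])
E
```

```text
5.2333 [ 0.46599794 -0.0685046   0.07177331] [-0.01007494 -1.38838207 -0.67981198] 0.015597502874903637
87.93109000881151
```

View pics/w4.png

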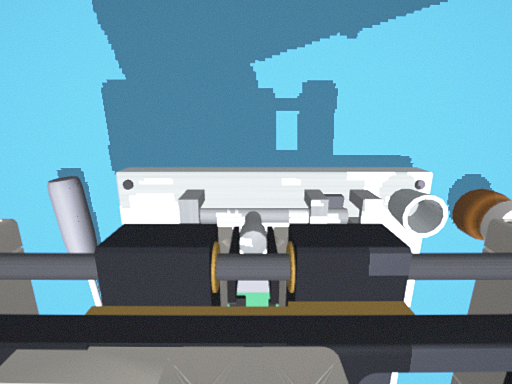

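The knob is held, and the bar end has moved with it to (347,215). I'll keep sliding.

{"op": "play_rows", "data": {
  "series": [0, 0, 0.004, 0, 0, 0, 0.004, 0, 0, 0, 0.004, 0, 0, 0, 0.004, 0, 0, 0, 0.002, 0]
}}

```text
time_s: 5.7
tcp_pos: [0.4667, -0.0502, 0.0718]
eef_rot: [27.9, 90.0, 115.8]
contact_force: [0.7, -1.9, -0.3]
gripper_width: 0.0155
```

{"op": "play_rows", "data": {
  "series": [0, 0, 0.002, 0, 0, 0, 0.002, 0, 0, 0, 0.001, 0, 0, 0, 0.001, 0, 0, 0, 0.001, 0]
}}

```text
time_s: 6.12
tcp_pos: [0.4669, -0.0437, 0.0717]
eef_rot: [99.9, 90.0, -172.2]
contact_force: [-0.4, -2.0, -1.4]
gripper_width: 0.0155
```

{"op": "play_rows", "data": {
  "series": [0, 0, 0.001, 0, 0, 0, 0.001, 0, 0, 0, 0.001, 0, 0, 0, 0.001, 0, 0, 0, 0, 0]
}}

```text
time_s: 6.53
tcp_pos: [0.4668, -0.0414, 0.0718]
eef_rot: [162.6, 89.8, -109.4]
contact_force: [2.9, -13.7, -3.2]
gripper_width: 0.0155
```

```bash
python3 - <<'E'
from h import *
st=get_state(); print(st["time_s"],st["tcp_pos"],st["contact_force"],st["gripper_width"]); c=capture("wrist")
cv2.imwrite("pics/w5.png",cv2.resize(c["img"][150:300,180:480],None,fx=2.6,fy=2.6,interpolation=cv2.INTER_CUBIC))
E
```

```text
6.5333 [ 0.4668004  -0.04143285  0.07179882] [  2.91564686 -13.67076175  -3.2024578 ] 0.015519808863518074
```

View pics/w5.png

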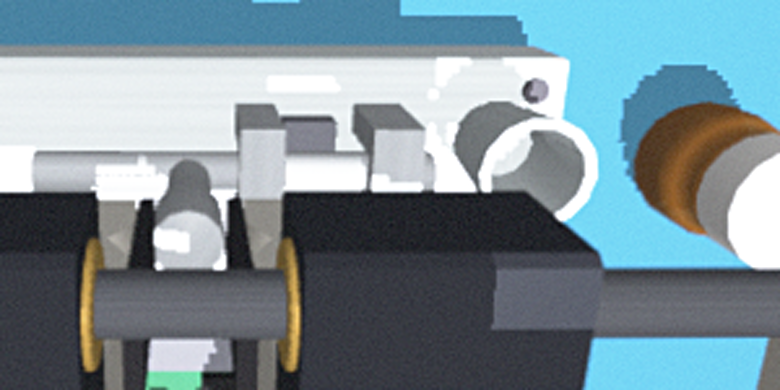

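{"op": "play_rows", "data": {
  "series": [0, 0, 0.001, 0, 0, 0, 0.0005, 0, 0, 0, 0, 0, 0, 0, 0, 0, 0, 0, 0, 0]
}}

```text
time_s: 7.0
tcp_pos: [0.4667, -0.041, 0.0718]
eef_rot: [162.1, 89.8, -109.9]
contact_force: [5.4, -20.4, -2.3]
gripper_width: 0.0159
```

The stop is confirmed: 20 N with no further travel. I'll ease the push, open the jaws and go up.

{"op": "play_rows", "data": {
  "series": [0, 0, -0.001, 0, 0, 0, 0, 0, 0, 0, 0, 0, 0, 0, 0, 0, 0, 0, 0, 0],
  "jaw": 50
}}

```text
time_s: 7.42
tcp_pos: [0.4673, -0.0388, 0.0719]
eef_rot: [-43.2, 90.0, 44.7]
contact_force: [-1.8, -0.2, 0.4]
gripper_width: 0.0414
```

{"op": "play_rows", "data": {
  "series": [0, 0, 0, 0, 0, 0, 0, 0, 0, 0, 0, 0, 0, 0, 0, 0, 0, 0, 0, 0]
}}

```text
time_s: 7.83
tcp_pos: [0.4671, -0.0392, 0.0718]
eef_rot: [69.5, 90.0, 157.4]
contact_force: [0.5, 0.8, -0.9]
gripper_width: 0.0434
```

{"op": "play_rows", "data": {
  "series": [-0.03, 0, 0, 0, -0.03, 0, 0, 0, -0.03, 0, 0, 0, -0.03, 0, 0, 0, -0.03, 0, 0, 0]
}}

```text
time_s: 8.25
tcp_pos: [0.4667, -0.0393, 0.2234]
eef_rot: [-56.4, 90.0, 31.5]
contact_force: [1.0, 1.1, -0.8]
gripper_width: 0.0439
```

{"op": "play_rows", "data": {
  "series": [-0.02, 0, 0, 0, -0.02, 0, 0, 0, 0, 0, 0, 0, 0, 0, 0, 0, 0, 0, 0, 0],
  "jaw": 0
}}

```text
time_s: 8.67
tcp_pos: [0.4667, -0.0392, 0.2612]
eef_rot: [73.9, 90.0, 161.8]
contact_force: [-0.6, -1.1, -0.0]
gripper_width: 0.0159
```

```bash
python3 - <<'E'
from h import *
st=get_state(); print(st["time_s"],st["tcp_pos"],st["contact_force"],st["gripper_width"]); c=capture("wrist")
R,p=tool(st)
cv2.imwrite("pics/w6.png",c["img"]); np.save("w6.npy",c["world_from_camera"])
for n in("top","scene"):
    t=capture(n); cv2.imwrite(f"pics/{n}6.png",t["img"])
    print(n,proj(t,[[.577,-.001,.178]]))
print("wrist",proj(c,[[.577,-.001,.178]]))
t=cv2.imread("pics/top6.png");s=cv2.imread("pics/scene6.png")
A=cv2.resize(t[130:220,220:320],(500,450),interpolation=cv2.INTER_CUBIC);cv2.imwrite("pics/top6z.png",A)
A=cv2.resize(s[180:270,190:290],(600,540),interpolation=cv2.INTER_CUBIC);cv2.imwrite("pics/scene6z.png",A)
E
```

```text
8.6667 [ 0.46667502 -0.03918807  0.26118965] [-0.59294644 -1.10747636 -0.0199497 ] 0.015945161856768676
top [[249.44568899 163.5370051 ]]
scene [[254.94363202 198.57044783]]
wrist [[292.19705961 293.60324891]]
```

View pics/w6.png

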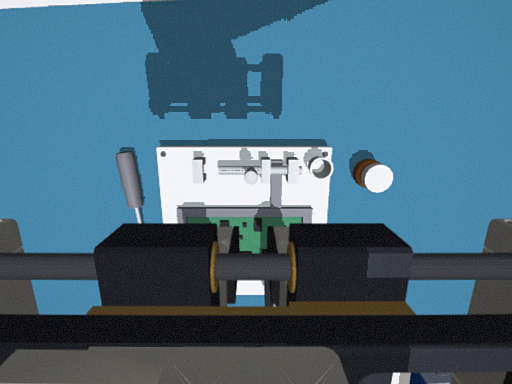

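View pics/top6z.png

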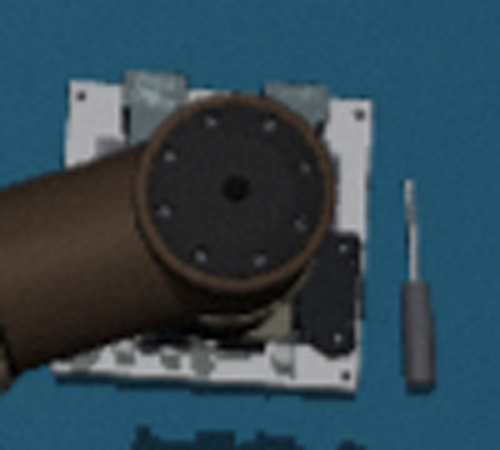

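View pics/scene6z.png

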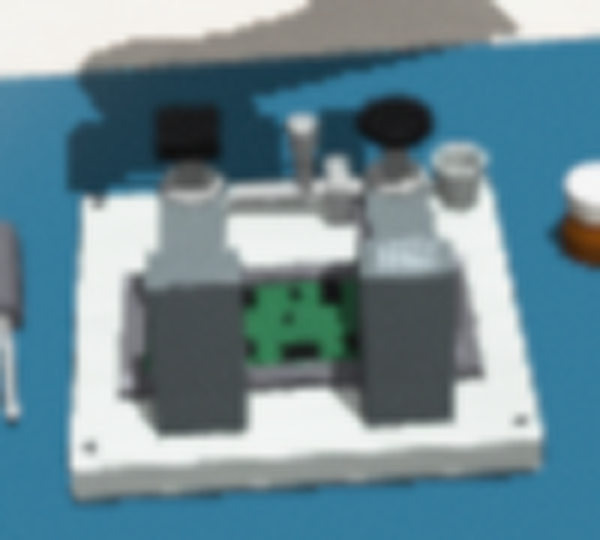

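The bolt shows home: the bar passes through the keeper and the knob is at (251,177). The round cap is hidden by the gripper, so I'll move to where the wrist camera sees it.

{"op": "play_rows", "data": {
  "series": [-0.015, -0.013, 0.009, 0, -0.015, -0.013, 0.009, 0, -0.015, -0.013, 0.009, 0, -0.015, -0.013, 0.009, 0, 0, -0.012, 0.006, 0]
}}

```text
time_s: 9.23
tcp_pos: [0.5344, 0.001, 0.324]
eef_rot: [-88.4, 89.8, -0.5]
contact_force: [0.8, 0.7, 0.6]
gripper_width: 0.0008
```

{"op": "play_rows", "data": {
  "series": [0, 0, 0, 0, 0, 0, 0, 0, 0, 0, 0, 0, 0, 0, 0, 0, 0, 0, 0, 0]
}}

```text
time_s: 9.65
tcp_pos: [0.532, 0.0001, 0.3215]
eef_rot: [109.9, 90.0, -162.2]
contact_force: [0.7, 0.1, 0.2]
gripper_width: 0.0004
```

```bash
python3 - <<'E'
from h import *
st=get_state(); print(st["time_s"],st["tcp_pos"],st["contact_force"],st["gripper_width"]); c=capture("wrist")
cv2.imwrite("pics/w7.png",c["img"]); np.save("w7.npy",c["world_from_camera"])
print("wrist",proj(c,[[.577,-.001,.178]]))
E
```

```text
9.65 [5.32003122e-01 6.33537887e-05 3.21515143e-01] [0.71019732 0.05741754 0.16258507] 0.0004028242889775284
wrist [[252.82115776 217.01787045]]
```

View pics/w7.png

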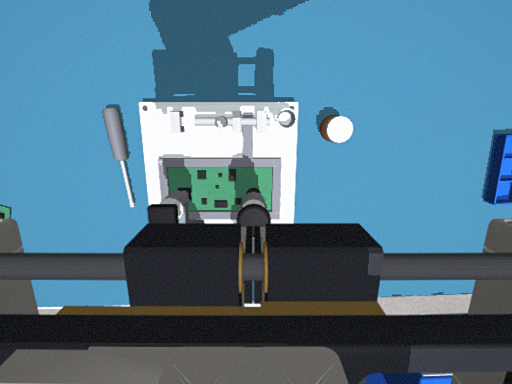

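The round cap is seen at about (253,216), against a predicted (253,217). I'll move over (0.577, −0.001) and come down to just above it.

{"op": "play_rows", "data": {
  "series": [0.015, -0.011, 0, 0, 0.025, -0.011, 0, 0, 0.025, -0.011, 0, 0, 0.025, -0.012, 0, 0, 0.02, 0, 0, 0],
  "squeeze": 20
}}

```text
time_s: 10.12
tcp_pos: [0.5782, -0.0015, 0.2096]
eef_rot: [109.4, 89.9, -162.7]
contact_force: [-0.5, 0.6, -0.5]
gripper_width: 0.0005
```

{"op": "play_rows", "data": {
  "series": [0.01, 0, 0, 0, 0.008, 0, 0, 0, 0, 0, 0, 0, 0, 0, 0, 0, 0, 0, 0, 0]
}}

```text
time_s: 10.53
tcp_pos: [0.5782, -0.0011, 0.1954]
eef_rot: [-78.2, 89.9, 9.7]
contact_force: [0.6, -0.3, 0.5]
gripper_width: 0.0004
```

```bash
python3 - <<'E'
from h import *
for i in range(1):
    st=get_state(); print(st["time_s"],st["tcp_pos"],st["contact_force"],st["gripper_width"])
s=capture("scene"); cv2.imwrite("pics/s8.png",cv2.resize(s["img"][150:270,180:300],(600,600),interpolation=cv2.INTER_CUBIC))
E
```

```text
10.5333 [ 0.57819099 -0.00108106  0.19536957] [ 0.56576896 -0.25141088  0.48647058] 0.0004224478032866804
```

View pics/s8.png

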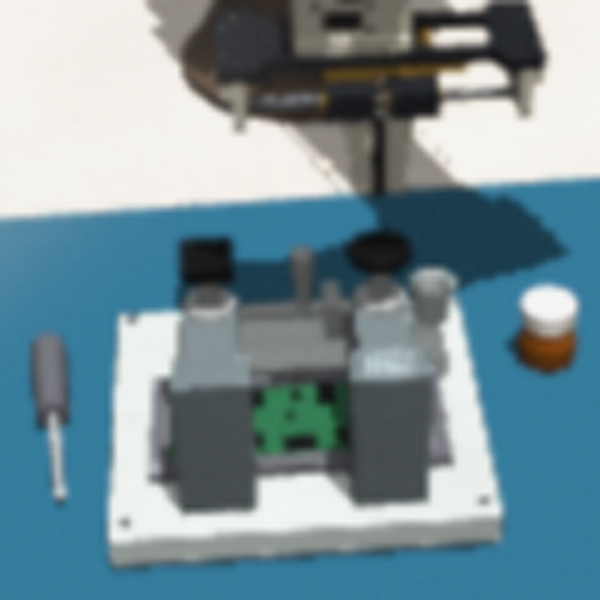

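```bash
python3 - <<'E'
from h import *
s=capture("scene"); st=get_state(); print(st["tcp_pos"])
z=lambda P:(proj(s,P)-[180,150])*5+2
print(z([st["tcp_pos"],[.577,-.001,.178],[.577,-.001,.162],[.598,-.001,.178],[.556,-.001,.178],[.577,.020,.178],[.577,-.022,.178]]).round(0))
c=capture("wrist"); im=c["img"]; cv2.imwrite("pics/w9.png",im); print(proj(c,[st["tcp_pos"],[.577,-.001,.178]]))
g=cv2.cvtColor(s["img"],cv2.COLOR_BGR2GRAY)[190:215,245:268]; print(g)
E
```

```text
[ 0.57812528 -0.00101925  0.19526311]
[[377. 223.]
 [377. 245.]
 [377. 266.]
 [381. 263.]
 [373. 227.]
 [409. 242.]
 [344. 247.]]
[[252.02824163 226.41333377]
 [252.04843956 216.1541677 ]]
[[114 113 111 110 111 109 106  94  73  55  50  50  53  53  53  52  52  52
   52  51  51  52  52]
 [106 107 107 107 106 107 106 103  92  73  59  53  51  52  52  51  52  51
   52  52  53  51  53]
 [107 107 107 106 106 107 107 107 103  91  66  53  52  51  51  52  51  51
   53  52  52  52  51]
 [106 107 106 107 106 106 107 106 106  98  71  54  52  52  51  51  53  53
   53  53  52  51  52]
 [107 106 107 106 107 107 106 106 105  95  71  53  50  51  51  52  52  52
   52  51  52  53  52]
 [107 107 106 106 106 104 100  97  93  82  66  48  43  47  49  50  51  51
   51  51  53  52  52]
 [106 108 106 107 105  96  78  68  56  45  38  29  27  34  36  44  49  52
   52  53  50  51  52]
 [105 106 105  99  93  73  48  34  25  20  18  15  15  19  21  29  39  49
   51  51  52  52  52]
 [101  99  94  77  64  44  28  20  17  17  15  16  15  16  16  20  30  45
   51  52  53  52  53]
 [ 80  71  69  56  39  29  26  22  22 
[... 814 characters left out ...]
113 139 150 147 139]
 [ 99 102  90  69  57  67  91 100  93  84  82  81  86 100 117 133  98  82
   97 119 130 128 127]
 [100 105  99  80  70  75  94 102  99  92  89  96 114 128 143 157 122  85
   87 100 107 107 107]
 [101 104 103 102  96  86  93 106 119 123 125 139 168 176 167 157 142 109
   90  92  97 100 100]
 [ 95  96  98 103 101  93 104 123 148 163 167 171 180 171 151 139 136 112
   92  92  96  96  97]
 [ 88  87  87  87  82  89 123 137 145 146 143 145 150 145 140 141 143 122
   97  92  96  97  98]
 [ 87  84  82  73  67  78 127 142 142 142 137 139 139 140 141 146 153 134
  105  94  96  98  99]
 [ 92  84  81  72  62  76 126 144 144 143 144 144 143 143 143 145 148 133
  114 103 102 101 113]]
```

View pics/w9.png

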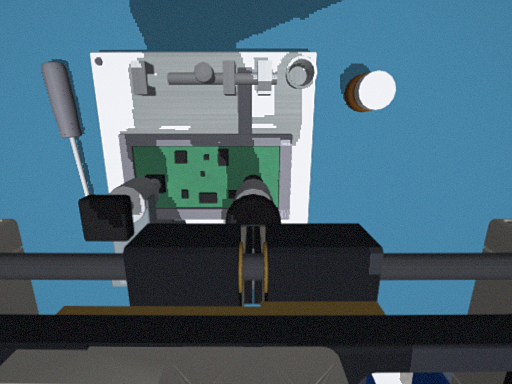

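{"op": "play_rows", "data": {
  "series": [0.003, 0, 0, 0, 0.003, 0, 0, 0, 0.003, 0, 0, 0, 0.002, 0, 0, 0, 0, 0, 0, 0]
}}

```text
time_s: 11.1
tcp_pos: [0.5772, -0.0013, 0.182]
eef_rot: [104.2, 89.9, -167.9]
contact_force: [-0.5, 0.4, -0.3]
gripper_width: 0.0005
```

```bash
python3 - <<'E'
from h import *
s=capture("scene"); st=get_state(); print(st["time_s"],st["tcp_pos"],st["contact_force"])
z=lambda P:(proj(s,P)-[220,160])*10+4.5
print(z([st["tcp_pos"],[.577,-.001,.178]]).round(0))
cv2.imwrite("pics/s10.png",cv2.resize(s["img"][160:220,220:290],None,fx=10,fy=10,interpolation=cv2.INTER_CUBIC))
E
```

```text
11.15 [ 0.57731115 -0.00127821  0.18230315] [-0.32705113 -0.20624753 -0.2656229 ]
[[353. 380.]
 [354. 390.]]
```

View pics/s10.png

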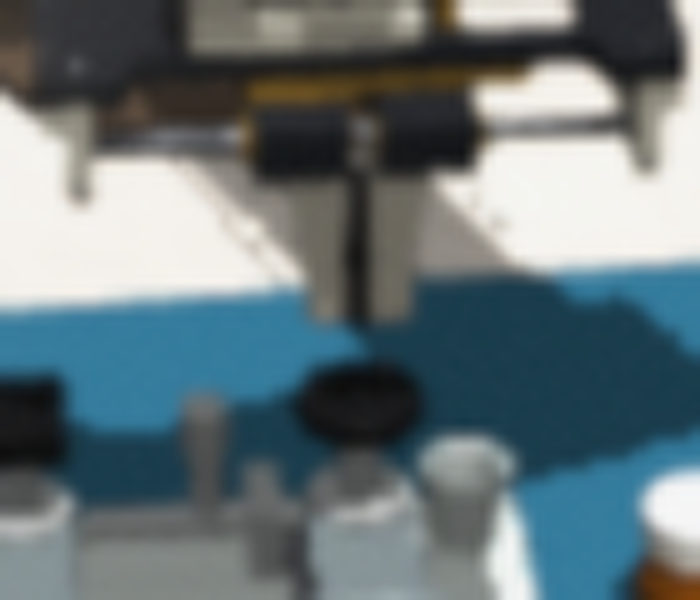

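The cap is at (362,388) and the finger ends are at (362,322), which is higher than the TCP projects to. I'll find contact by force, creeping down.

{"op": "play_rows", "data": {
  "series": [0.0015, 0, 0, 0, 0.0015, 0, 0, 0, 0.0015, 0, 0, 0, 0.0015, 0, 0, 0, 0, 0, 0, 0]
}}

```text
time_s: 11.57
tcp_pos: [0.5773, -0.0012, 0.1764]
eef_rot: [99.0, 90.0, -173.0]
contact_force: [0.3, 0.2, -0.0]
gripper_width: 0.0003
```

{"op": "play_rows", "data": {
  "series": [0.0015, 0, 0, 0, 0.0015, 0, 0, 0, 0.001, 0, 0, 0, 0, 0, 0, 0, 0, 0, 0, 0]
}}

```text
time_s: 11.98
tcp_pos: [0.5775, -0.0012, 0.1727]
eef_rot: [139.0, 90.0, -133.1]
contact_force: [0.8, -0.5, -0.2]
gripper_width: 0.0003
```

```bash
python3 - <<'E'
from h import *
s=capture("scene"); st=get_state(); print(st["time_s"],st["tcp_pos"],st["contact_force"])
cv2.imwrite("pics/s11.png",cv2.resize(s["img"][160:220,220:290],None,fx=10,fy=10,interpolation=cv2.INTER_CUBIC))
E
```

```text
12.0333 [ 0.57756536 -0.00122571  0.17276756] [0.02197579 0.70998126 0.47622603]
```

View pics/s11.png

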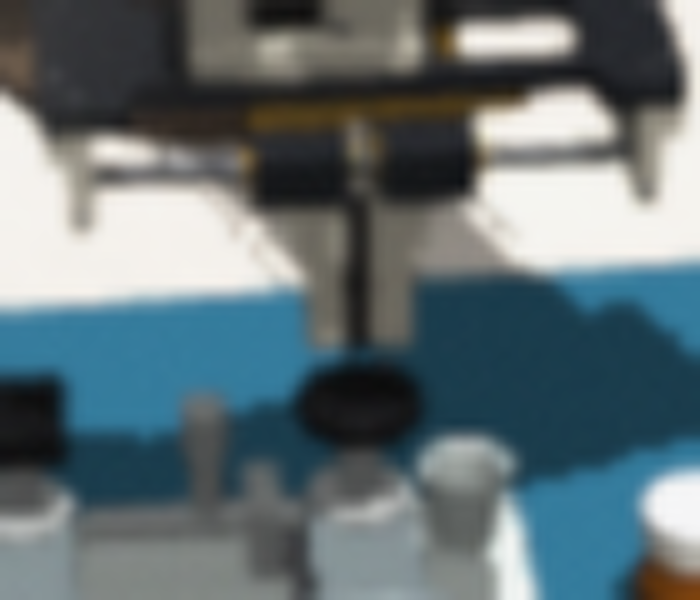

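```bash
python3 - <<'E'
from h import *
c=capture("wrist"); st=get_state(); R,p=tool(st); print(p)
cv2.imwrite("pics/w11.png",cv2.resize(c["img"][150:310,180:340],(600,600),interpolation=cv2.INTER_CUBIC))
z=lambda P:(proj(c,P)-[180,150])*3.75+1.4
print(z([p, p-R[:,0]*.02,[.577,-.001,.178]]).round(0))
s=capture("scene"); o=onplane(s,[[220+36.2-.45,160+34.8-.45]],p[2]); print("tip if at tcp z",o, "if at z+.02",onplane(s,[[220+36.2-.45,160+34.8-.45]],p[2]+.02))
E
```

```text
[ 0.57756087 -0.00121665  0.17280154]
[[271. 288.]
 [271. 334.]
 [272. 296.]]
tip if at tcp z [[0.54510663 0.00565643 0.17280154]] if at z+.02 [[0.57537069 0.0018528  0.19280154]]
```

View pics/w11.png

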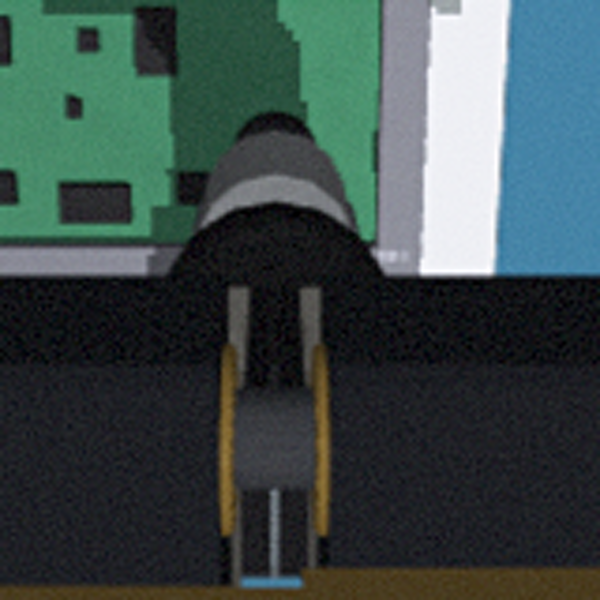

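Both views say the finger ends sit about 20–25 mm short of the reported TCP, and they are centred on the cap. I'll keep creeping down until contact.

{"op": "play_rows", "data": {
  "series": [0.002, 0, 0, 0, 0.002, 0, 0, 0, 0.002, 0, 0, 0, 0.002, 0, 0, 0, 0, 0, 0, 0]
}}

```text
time_s: 12.55
tcp_pos: [0.5772, -0.0012, 0.1641]
eef_rot: [99.8, 89.9, -172.3]
contact_force: [0.2, -1.3, -1.1]
gripper_width: 0.0006
```

{"op": "play_rows", "data": {
  "series": [0.001, 0, 0, 0, 0.001, 0, 0, 0, 0.001, 0, 0, 0, 0.001, 0, 0, 0, 0, 0, 0, 0]
}}

```text
time_s: 12.97
tcp_pos: [0.5774, -0.0012, 0.1605]
eef_rot: [91.0, 90.0, 179.0]
contact_force: [0.5, 0.1, -0.6]
gripper_width: 0.0001
```

{"op": "play_rows", "data": {
  "series": [0.001, 0, 0, 0, 0.001, 0, 0, 0, 0.001, 0, 0, 0, 0, 0, 0, 0, 0, 0, 0, 0]
}}

```text
time_s: 13.38
tcp_pos: [0.5775, -0.0012, 0.1577]
eef_rot: [121.4, 90.0, -150.6]
contact_force: [-0.0, -0.1, -0.2]
gripper_width: 0.0006
```

```bash
python3 - <<'E'
from h import *
s=capture("scene"); st=get_state(); print(st["time_s"],st["tcp_pos"],st["contact_force"])
cv2.imwrite("pics/s12.png",cv2.resize(s["img"][160:220,220:290],None,fx=8,fy=8,interpolation=cv2.INTER_CUBIC))
E
```

```text
13.4333 [ 0.57751996 -0.00124045  0.15773115] [-0.20273453  0.18919206  0.09090248]
```

View pics/s12.png

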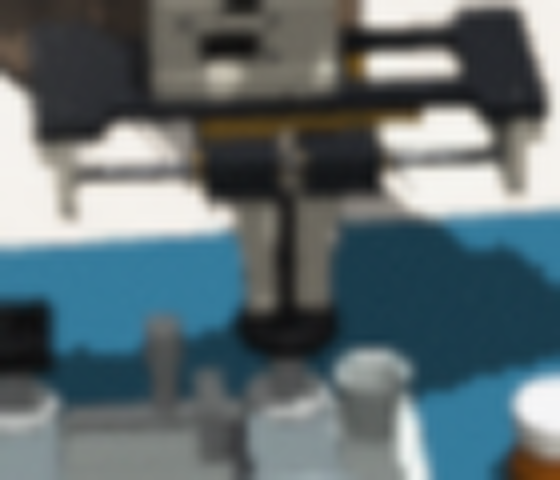

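{"op": "play_rows", "data": {
  "series": [0.001, 0, 0, 0, 0.001, 0, 0, 0, 0, 0, 0, 0, 0, 0, 0, 0, 0, 0, 0, 0]
}}

```text
time_s: 13.85
tcp_pos: [0.5777, -0.0012, 0.1562]
eef_rot: [-82.8, 90.0, 5.2]
contact_force: [0.2, 0.2, 4.4]
gripper_width: 0.0007
```

{"op": "play_rows", "data": {
  "series": [0.001, 0, 0, 0, 0.001, 0, 0, 0, 0, 0, 0, 0, 0, 0, 0, 0, 0, 0, 0, 0]
}}

```text
time_s: 14.27
tcp_pos: [0.5777, -0.0012, 0.1539]
eef_rot: [-84.6, 90.0, 3.3]
contact_force: [-0.6, 0.8, 4.7]
gripper_width: 0.0005
```

Contact came at TCP z ≈ 0.157. A 12 mm stroke puts the TCP at about 0.145, so I have roughly 9 mm more to go.

{"op": "play_rows", "data": {
  "series": [0.0015, 0, 0, 0, 0.0015, 0, 0, 0, 0.0015, 0, 0, 0, 0.0015, 0, 0, 0, 0, 0, 0, 0]
}}

```text
time_s: 14.68
tcp_pos: [0.5777, -0.0012, 0.148]
eef_rot: [-97.7, 90.0, -9.7]
contact_force: [-2.8, 0.6, 7.9]
gripper_width: 0.0005
```

{"op": "play_rows", "data": {
  "series": [0.001, 0, 0, 0, 0.001, 0, 0, 0, 0.001, 0, 0, 0, 0, 0, 0, 0, 0, 0, 0, 0]
}}

```text
time_s: 15.1
tcp_pos: [0.5778, -0.0012, 0.1454]
eef_rot: [-95.3, 90.0, -7.4]
contact_force: [-2.5, 0.4, 8.6]
gripper_width: 0.0005
```

{"op": "play_rows", "data": {
  "series": [0, 0, 0, 0, 0, 0, 0, 0, 0, 0, 0, 0, 0, 0, 0, 0, 0, 0, 0, 0]
}}

```text
time_s: 15.52
tcp_pos: [0.5778, -0.0012, 0.1454]
eef_rot: [-87.7, 90.0, 0.2]
contact_force: [-2.9, 0.9, 8.6]
gripper_width: 0.0004
```

```bash
python3 - <<'E'
from h import *
F=[];Z=[]
for i in range(6):
    s=capture("scene"); st=get_state(); F.append(st["contact_force"][2]);Z.append(st["tcp_pos"][2])
print(st["time_s"],st["tcp_pos"],np.round(F,2),np.mean(F),np.mean(Z))
c=capture("wrist")
a=cv2.resize(s["img"][160:220,220:290],(560,480),interpolation=cv2.INTER_CUBIC)
cv2.imwrite("pics/s13.png",a); cv2.imwrite("pics/w13.png",c["img"])
E
```

```text
15.8167 [ 0.57777672 -0.00120689  0.14548128] [9.22 8.98 9.34 9.17 8.67 9.51] 9.14963130906674 0.1454607319317551
```

View pics/s13.png

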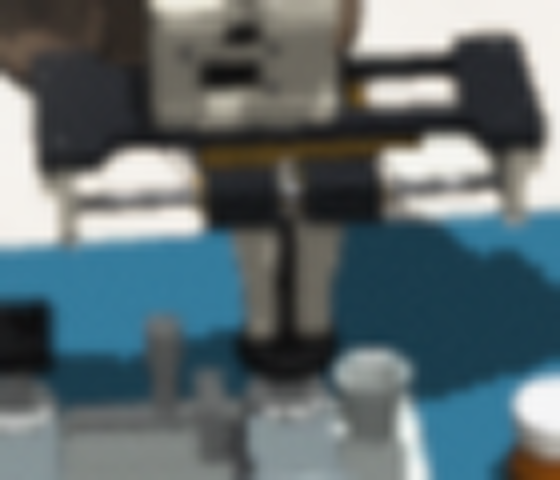

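View pics/w13.png

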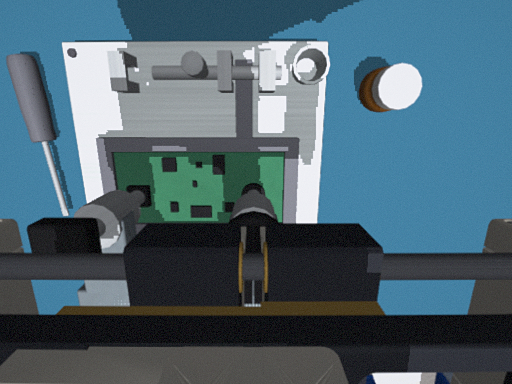

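Force averages 9.15 N (about 9 N expected at 12 mm), and z-travel from contact is about 11.3 mm. The bolt bar still passes through the keeper at about (277,72) in the wrist view. I'm handing in.

```bash
python3 -c "
from plant import close_job,get_state
st=get_state();print(st['time_s'],st['tcp_pos'],st['contact_force']);print(close_job())"
```

```text
15.8667 [ 0.57775266 -0.00120865  0.14546138] [-3.29977938  0.45114081  8.39504883]
the job is handed in; nothing more can be done
None
```

I slid the bolt home first, then pressed the round cap about 12 mm and handed in at 15.9 s while still holding it. No verdict was reported.

- **Bolt:** I gripped the knob and slid it about 37 mm towards the jig's +y. It then stopped hard: push force rose to 20 N with almost no further movement. After release, and again in the last wrist picture, the bar still runs through the keeper.
- **Round cap:** From contact at TCP height of about 0.157 m I pressed to 0.1455 m, roughly 11.3 mm of travel. Force averaged 9.15 N over six readings, where about 9 N is expected at 12 mm, and the last single reading was 8.4 N. Both fit 12 ± 3 mm and are well short of the bottom.
- **Side force:** About 3 N of sideways force on the tool remained at the end.
- **Disagreement:** The shut finger ends looked 20–25 mm short of the reported TCP in the pictures. I therefore found contact by force, which came about 21 mm lower than the reported TCP height implied.
- **Calibration:** The first wrist picture was 2–4 mm off from later ones, probably because the arm was still settling. I used the later ones.
- **Everything else:** I did not touch the square stamp or the other bench items. The stamp, pot, screwdriver and jar looked undisturbed in the last pictures; I did not recheck the items farther off.

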